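# Close up the pressure sprayer and its canister after filling

## Robot

A 6-joint arm with a two-finger parallel gripper is mounted at the origin on the work surface. World frame = base frame: x ahead of the robot, y to its left, z up, the work surface at z = 0. Lengths are in m, angles in degrees, forces in N, time in s.
With the tool pointing down it reaches from about 0.4 to 0.825 m from the base axis. Payload 7 kg.
Tool frame: the origin (TCP) lies on the centre line of the jaws, within the pads' length; the fingertips stand 19 mm ahead of it and the grasp point (between the pads) is the TCP; z points along the fingers, y is the line along which they close (so a half turn about z gives the same grasp; the last joint's range is limited). The gripper opens to 88 mm and grips with 3 to 60 N. Pads are 19 mm wide; open, the fingers measure 130 mm over their backs; the gripper's body (78 mm by 193 mm) begins 47 mm behind the grasp point.
Start: joints at [-57.92, 20.546, 0.682, 0, -70.136, -16.507], TCP at [0.181, -0.65, 0.246] pointing down, gripper open.
Joint ranges: [-176.03, 176.03], [-82.01, 121.73], [-58.28, 71.71], [-173.87, 95.51], [-174.79, -0.11], [-173.66, 173.66]. Speed limits (degrees/s): [136.94, 136.94, 172.46, 180, 180, 180].

## Interface

Orientations are given as [roll, pitch, yaw] about the fixed x, y, z axes, in that order (R = Rz(yaw) Ry(pitch) Rx(roll)).
In Python, from plant import ctrl gives the robot as it stands.
- The arm moves only by the tool move_arm, never from a script. Its argument "motion" is a list of rows, each a list of 3 entries, a list of its own where there are three numbers: the shift along the tool's x, y, z in mm, then the turn, a rotation vector about the tool's x, y, z in degrees, then the closure, from 0 (fully open) to 1 (shut). A call has 1 to 10 rows; each row is the pose to reach, as a shift and turn from the pose commanded when the call began, along the tool's axes at that moment; what a row does not reach only later rows make up. A row lasts 1/12 s, in which the tool goes at most 41.7 mm and 7.16 degrees, less where a joint would pass 70% of its speed; a pose out of reach is approached as far as the arm can. A call with a gripper value outside its range is refused whole. The fingers move at their own pace and stop on an object; the grip force is fixed at half the most. Time passes only in rows, so rows that repeat a pose let the fingers close. It gives the time, the measured TCP pose, the force, the opening and the grip force at its end, in the units of the state.
- ctrl.get_obs(): the state, without advancing time (a new reading comes with each control period).
- ctrl.snapshot(name): name is "scene" or "top"; returns a dict with "color" (420x560x3 uint8, blue, green, red), "camera_matrix" (3x3 intrinsics, pixels), "cam_to_world" (4x4, takes a point from camera to world coordinates). Camera axes: x right, y up, looking along -z (the intrinsics and any distortion apply to the point x, -y, -z); pixel columns grow to the right and rows downward; lengths in m; the calibration is good to about 2 mm. A picture is of the moment at which its call begins. There is no depth.
- ctrl.close_job(): hands the job in; it is judged then, once.
The state is a dict: "clock": time; "joint_pos": joint angles; "qvel": joint speeds; "tau": joint torques, N m; "tool_pos": TCP position; "orientation": TCP orientation; "force": force on the tool from outside, world axes, zero at the start; "moment": the same for the moment, N m; "opening": finger opening in m; "gripper_force": force on a finger pad.
Only numpy, scipy, OpenCV 4.12 (cv2) and the standard library are available. Lean on these libraries where they do the work, as an engineer would, in place of code of your own. Each camera call takes 0.05 s, during which the arm holds its last target. There are 200 camera calls.

## Task

The pressure sprayer has just been filled from the canister beside it: close both up. Turn the sprayer's pump, by its T handle, clockwise until the pointer on its lock collar stands at the black lock mark on the tank's shoulder, and not past it, and screw the canister's cap clockwise fully home, so that the rib on its top points at the mark beside the neck. Leave everything else on the desk where it is.

Things in the scene. Friction and masses are not known exactly. Their poses are not given: they have to be found in the camera images.
- sprayer: 3-litre pressure sprayer: round white tank, 166 mm across, in a 176 mm square drip tray screwed to the desk; it does not move. Origin: on the desk under the pump's vertical axis; +x points to the lock mark. On the shoulder: a blanked hose outlet (-x side, reaching 108 mm from the axis, 203 mm high) and a small grey safety valve (-y side, 66 mm from the axis, 210 mm high).
- lock_mark (a point): top of the lock mark, a black upright wedge (16 x 10 mm) moulded on the shoulder of the tank, 77 mm from the pump's axis, 210 mm above the desk.
- pump_handle (a point): centre of the top of the pump's T handle, on the pump's vertical axis, 293 mm above the desk. Straight black bar, 128 mm long (point's y axis), 24 mm wide (28 at its round ends), 30 mm deep, latched down; the grey pump head (48 mm across, up to 262 mm) is right below it. Handle, head and lock collar turn as one piece. The pointer lies along the point's +x, square to the bar.
- pump_pointer (a point): tip of the pointer, a lug on the rim of the black ribbed lock collar (100 mm across, 206 to 240 mm above the desk), 69 mm from the pump's axis, 221 mm above the desk.
- pump_collar (a joint): angle (rad) by which the lock collar still stands counter-clockwise (seen from above) of its lock mark: 0 = pointer at the mark, locked; it starts at 0.8 to 1.45 and falls as it is turned clockwise. There is no stop at the mark: turned on, it goes below 0 and overtightens the seal (end stops at -0.4 and 1.75). It turns against friction of about 0.15 N m and stays where it is left.
- canister: 5-litre white canister, 185 (x) by 135 mm (y), flat shoulder at 240 mm, in a 205 x 155 mm drip tray screwed to the desk; it does not move. Origin: centre of its underside, on the desk. The cap's axis is 48 mm from the centre towards -x; a moulded carrying grip (22 mm thick, up to 277 mm high) runs along x from 3 to 89 mm on the +x side.
- cap_top (a point): centre of the flat top of the canister's screw cap, 283 mm above the desk. The cap is a black ribbed cylinder, 60 mm across and 31 mm deep (252 to 283 mm above the desk), 12 mm clear of the shoulder. Its rib lies along this point's +y.
- cap_rib (a point): outer end of the raised white rib (8 mm wide, 4 mm high) on the cap's top, 28 mm from the cap's axis.
- cap_mark (a point): top of the black mark (8 x 18 mm) moulded on the canister's shoulder beside the neck, 45 mm from the cap's axis on the canister's +y side, 250 mm above the desk.
- canister_cap (a joint): angle (rad) by which the cap still stands counter-clockwise (seen from above) of fully home: 0 = home, rib pointing at the mark; it starts at 0.7 to 1.4 and falls as it is turned clockwise. It does not rise or sink. End stops at -0.04 and 1.75. It turns against friction of about 0.1 N m and stays where it is left.
- tape_roll: bystander: cardboard-coloured roll of tape lying flat, 100 mm across, 50 mm high. Origin under its centre.
- polishing_pad: bystander: blue round polishing pad lying flat, 130 mm across, 38 mm high. Origin under its centre.
- trigger_bottle: bystander: white trigger spray bottle, 82 mm across, 226 mm high. Origin under its centre.
- pen_bin: bystander: blue open bin with pens, 80 x 100 x 105 mm (pens to 145 mm). Origin under its centre.
- stapler: bystander: black stapler, 150 x 34 x 52 mm. Origin under its centre.
- glasses_case: bystander: grey metal glasses case, 160 x 68 x 40 mm. Origin under its centre.
- sample_bottle: bystander: small amber bottle with a black cap, 52 mm across, 130 mm high. Origin under its centre.

How it is judged:
By the outcome, as a careful person would: the job done as asked, in the order asked, and still so for the second after the job is handed in, with the robot touching nothing.
It also fails if it takes over 54 s, if anything falls off the work surface, if the arm or the gripper's body presses on something with over 40 N, if the wrist force passes 120 N, or if a joint passes its speed limit or range.

## Working session

There is one attempt and no reset: what is moved stays moved. The work goes in short steps, Python scripts to look and compute and a tool call to move; the robot and the scene stay as the last step left them, time stands still between calls to the robot, and variables do not carry over. Pictures are saved under pics/ and viewed, at most 10 in all, crops included, and the job is handed in when it is done.

Besides the shell and the picture viewer there is one more tool, called after "Call:" as name(argument=value, ...) on one line, values as JSON. move_arm: Moves the arm, as the interface text tells. Its arguments: {"type":"object","properties":{"motion":{"type":"array"}},"required":["motion"]}

```bash
mkdir -p pics; ls; python3 - <<'E'
from plant import ctrl
import cv2
print(ctrl.get_obs())
for n in("scene","top"):
    s=ctrl.snapshot(n); cv2.imwrite(f"pics/{n}0.png",s["color"]); print(n,s["camera_matrix"],s["cam_to_world"],s.keys())
E
```

```text
pics
{'clock': 0.0, 'joint_pos': array([-5.79204281e+01,  2.05914509e+01,  6.34092590e-01, -2.13635875e-02,
       -7.01367336e+01, -1.65070560e+01]), 'qvel': array([ 0.03576955,  0.03436243, -0.05782434, -0.00085698, -0.02327162,
       -0.03020154]), 'tau': array([-5.36384887e-04, -5.82721031e+01,  2.93068510e+01,  6.99753553e+00,
        6.93037538e-03, -1.14324419e-04]), 'tool_pos': array([ 0.18106804, -0.64977847,  0.24462101]), 'orientation': array([ 1.79904079e+02, -7.48201201e-03, -1.64434753e+02]), 'force': array([-0.42349319, -0.34082634,  0.09442744]), 'moment': array([-0.03650459, -0.03053046,  0.00427228]), 'gripper_force': 0.0, 'opening': 0.08760287648816432}
scene [[416.91200377   0.         279.3081689 ]
 [  0.         416.91200377 215.31518917]
 [  0.           0.           1.        ]] [[-0.00837205 -0.71323888  0.70087104  1.33461754]
 [ 0.99987578  0.00338915  0.01539269  0.02212195]
 [-0.01335402  0.70091284  0.71312191  1.02121349]
 [ 0.          0.          0.          1.        ]] dict_keys(['color', 'camera_matrix', 'cam_to_world'])
top [[469.39383084   0.         289.83719458]
 [  0.         469.39383084 204.00904961]
 [  0.           0.           1.        ]] [[ 0.02508962  0.99249265 -0.11970318  0.36371061]
 [-0.99961306  0.02346876 -0.01493143  0.00271172]
 [-0.01201005  0.12003149  0.99269744  1.61457129]
 [ 0.          0.          0.          1.        ]] dict_keys(['color', 'camera_matrix', 'cam_to_world'])
```

View pics/scene0.png

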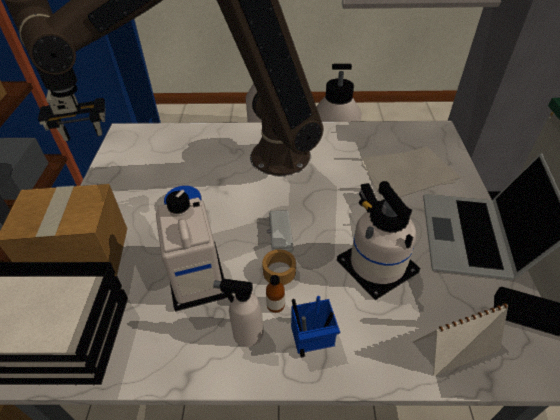

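View pics/top0.png

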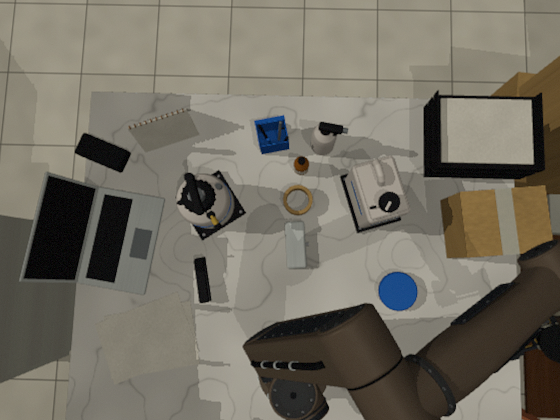

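The scene view shows the sprayer at about (385,240) and the canister at about (190,250) with its cap at (178,202). The top view shows the sprayer at about (207,200) and the canister cap at (389,202). I'll enlarge both objects in both views.

```bash
python3 - <<'E'
import cv2,numpy as np
t=cv2.imread("pics/top0.png");s=cv2.imread("pics/scene0.png")
def c(i,u,v,w,h):
    return cv2.resize(i[v:v+h,u:u+w],(400,300),interpolation=cv2.INTER_CUBIC)
# scale 4: 100x75
o=np.vstack([np.hstack([c(t,160,165,100,75),c(t,340,155,100,75)]),np.hstack([c(s,335,180,100,75),c(s,140,180,100,75)])])
cv2.imwrite("pics/crop0.png",cv2.convertScaleAbs(o,alpha=1.5,beta=20))
E
```

```text
(no output)
```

View pics/crop0.png

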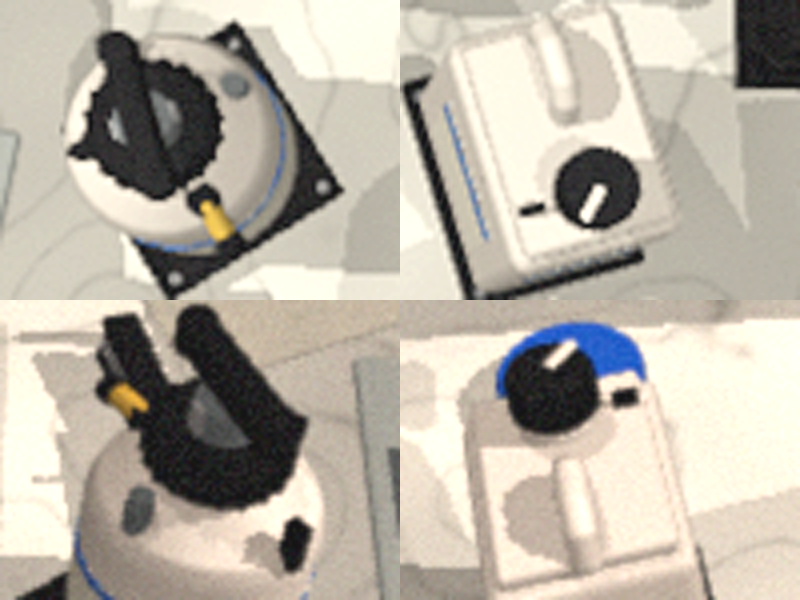

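The crops show the following:
- **Sprayer, top view:** pointer tip at about (178,203). Bar ends at about (189,177) and (200,211). Valve at (219,186). Tray corners at (219,170), (246,212) and (202,239).
- **Lock mark, scene view:** about (409,311).
- **Cap, top view:** centre (389,202), with the rib pointing down-left. Mark at (373,207).

Next I'll cast rays.

```bash
cat > h.py <<'E'
import numpy as np
CAL={"scene":(np.array([[416.912,0,279.308],[0,416.912,215.315],[0,0,1]]),np.array([[-0.00837205,-0.71323888,0.70087104,1.33461754],[0.99987578,0.00338915,0.01539269,0.02212195],[-0.01335402,0.70091284,0.71312191,1.02121349],[0,0,0,1]])),
"top":(np.array([[469.394,0,289.837],[0,469.394,204.009],[0,0,1]]),np.array([[0.02508962,0.99249265,-0.11970318,0.36371061],[-0.99961306,0.02346876,-0.01493143,0.00271172],[-0.01201005,0.12003149,0.99269744,1.61457129],[0,0,0,1]]))}
def ray(n,u,v,z):
    K,T=CAL[n]; d=np.linalg.solve(K,[u,v,1]); d=T[:3,:3]@(d*[1,-1,-1]); o=T[:3,3]
    return (o+d*(z-o[2])/d[2])[:2]
def proj(n,p):
    K,T=CAL[n]; c=T[:3,:3].T@(np.array(p)-T[:3,3]); q=K@(c*[1,-1,-1]); return q[:2]/q[2]
E
python3 - <<'E'
from h import *
import cv2
R=lambda n,cu,cv_,ou,ov,z:ray(n,ou+cu/4-.375,ov+cv_/4-.375,z)
T=lambda u,v,z:R("top",u,v,160,165,z)
S=lambda u,v,z:R("scene",u,v,335,180,z)
P=lambda l,p:print(l,np.round(p,4))
a,b=T(117,48,.293),T(162,182,.293);P("bar ends",[a,b]);P("mid",(a+b)/2);print(np.linalg.norm(a-b),np.degrees(np.arctan2(*(a-b)[::-1])))
P("pointer top",T(70,152,.221));P("pointer scene",S(305,418,.221));P("mark scene",S(295,525,.21))
P("valve top",T(236,78,.21));P("valve scene",S(140,495,.21))
c=[T(237,22,.004),T(343,190,.004),T(168,297,.004)];P("tray",c);P("traymid",(c[0]+c[2])/2);print([np.linalg.norm(c[i]-c[i+1]) for i in(0,1)])
# cap via masks
t=cv2.imread("pics/top0.png");s=cv2.imread("pics/scene0.png")
def blobs(im,n,u0,v0,w,h,f,up=4):
    r=cv2.resize(im[v0:v0+h,u0:u0+w],None,fx=up,fy=up,interpolation=cv2.INTER_CUBIC)
    k,l,st,ce=cv2.connectedComponentsWithStats(f(r).astype(np.uint8))
    for i in range(1,k):
        if st[i,4]>60:
            (pts)=np.argwhere(l==i)[:,::-1].astype(np.float32); rect=cv2.minAreaRect(pts)
            print(n,st[i],ce[i],"img",np.round((ce[i]+.5)/up-.5+[u0,v0],2),rect)
dark=lambda r:r.max(2)<70
light=lambda r:r.min(2)>110
blobs(t,"top cap/mark",365,188,40,26,dark)
blobs(t,"top rib",382,196,14,13,light,8)
blobs(s,"scene cap/mark",160,180,60,35,dark)
blobs(s,"scene rib",172,190,16,10,light,8)
blobs(s,"lockmark",398,300,20,30,dark)
E
```

```text
bar ends [[0.5952 0.3137]
 [0.4996 0.2767]]
mid [0.5474 0.2952]
0.10251506137685251 21.112110216348796
pointer top [0.5279 0.3619]
pointer scene [0.7719 0.3099]
mark scene [0.8357 0.2932]
valve top [0.5887 0.2415]
valve scene [0.8163 0.2104]
tray [[0.6713 0.2778]
 [0.5261 0.1797]
 [0.4302 0.3267]]
traymid [0.5507 0.3022]
[np.float64(0.17518291262375324), np.float64(0.17547561016978777)]
top cap/mark [  55   16   85   82 4911] [97.40500916 54.88169416] img [388.98 201.35] ((97.0, 56.5), (81.0, 84.0), 90.0)
top cap/mark [ 20  71  25  13 209] [32.17703349 77.36842105] img [372.67 206.97] ((31.970592498779297, 77.38236236572266), (8.973817825317383, 24.981168746948242), 75.96376037597656)
top rib [  26   43   48   61 1364] [50.80278592 74.24926686] img [387.91 204.84] ((50.581539154052734, 75.98995971679688), (23.436349868774414, 70.93936920166016), 28.523120880126953)
scene cap/mark [  22   42   99   94 6716] [70.21143538 91.07325789] img [177.18 202.39] ((69.89305114746094, 89.05491638183594), (91.76651763916016, 96.7844009399414), 81.25383758544922)
scene cap/mark [132  88  26  20 391] [144.4629156   97.37595908] img [195.74 203.97] ((144.31082153320312, 97.3648681640625), (16.604297637939453, 25.481842041015625), 80.53767395019531)
scene rib [  38    0   58   54 1207] [67.63380282 25.50952775] img [180.02 192.75] ((65.90052032470703, 24.43865966796875), (22.475645065307617, 71.5046615600586), 47.60256576538086)
```

I forgot the 300-row offset of the lower crops, so I'll redo those. I'll also fit the sprayer pose (x, y, yaw) jointly over both views.

```bash
python3 - <<'E'
from h import *
from scipy.optimize import least_squares
P=lambda l,p:print(l,np.round(p,4))
T=lambda u,v:("top",160+u/4-.375,165+v/4-.375)
S=lambda u,v:("scene",335+u/4-.375,180+(v-300)/4-.375)
# sprayer: (obs, r, local angle or None, z); pointer angle free
obs=[(T(237,22),.1245,None,.004),(T(343,190),.1245,None,.004),(T(168,297),.1245,None,.004),
 (T(236,78),.066,-90,.21),(S(140,493),.066,-90,.21),(S(296,522),.077,0,.21)]
ptr=[(T(70,152),.069,.221),(S(306,418),.069,.221)]
m=ray(*S(296,522),.21);v1=ray(*T(236,78),.21);v2=ray(*S(140,493),.21);P("mark",m);P("valve t/s",[v1,v2]);P("ptr t/s",[ray(*p[0],.221) for p in ptr])
c0=np.array([.5507,.3022]);d=m-c0;print("mark r,ang",np.linalg.norm(d),np.degrees(np.arctan2(d[1],d[0])))
d=v1-c0;print("valve r,ang+90",np.linalg.norm(d),np.degrees(np.arctan2(d[1],d[0]))+90)
yaw0=np.degrees(np.arctan2(*(m-c0)[::-1]))
def f(p):
    r=[]
    for i,(o,rad,a,z) in enumerate(obs):
        a=[-45,-135,135][i] if a is None else a
        t=np.radians(p[2]+a); r+=list(proj(o[0],[p[0]+rad*np.cos(t),p[1]+rad*np.sin(t),z])-o[1:])
    for o,rad,z in ptr:
        t=np.radians(p[2]+p[3]); r+=list(proj(o[0],[p[0]+rad*np.cos(t),p[1]+rad*np.sin(t),z])-o[1:])
    # far bar end (round, top edge): axis +64mm along bar
    return r
s=least_squares(f,[*c0,yaw0,60.]);P("sprayer x y yaw ptr",s.x);print(np.round(s.fun.reshape(-1,2),2), "bar dir",s.x[2]+s.x[3]-90)
for k in(-64,64):
    t=np.radians(s.x[2]+s.x[3]-90);q=[s.x[0]+k/1e3*np.cos(t),s.x[1]+k/1e3*np.sin(t),.293]
    print("bar end top crop",(proj("top",q)-[160,165]+.375)*4,"scene crop",(proj("scene",q)-[335,180]+.375)*4+[0,300])
# canister
mt,ms=ray("top",372.67,206.97,.25),ray("scene",195.74,203.97,.25);P("capmark",[mt,ms])
rt,rs=ray("top",387.91,204.84,.287),ray("scene",180.02,192.75,.287);P("rib",[rt,rs])
ct=ray("top",389.4,202.6,.283)
cs=ray("scene",160+(22+49.5)/4-.4,180+42/4+10.2,.283);P("cap",[ct,cs])
for c,mm,rr in((ct,mt,rt),(cs,ms,rs)):
    d=mm-c;e=rr-c;g=lambda x:np.degrees(np.arctan2(x[1],x[0]));print("mark r",np.linalg.norm(d),g(d),"rib r",np.linalg.norm(e),g(e))
e=lambda n,u,v,k,o:None
# rib long axis in world: top rect angle
for n,(cu,cv_),ang,o in(("top",(50.58,75.99),28.52,(382,196)),("scene",(65.9,24.44),47.6,(172,190))):
    dd=np.array([-np.sin(np.radians(ang)),np.cos(np.radians(ang))])*28
    pp=[np.array([cu,cv_])+k*dd for k in(-1,1)]
    w=[ray(n,*((q+.5)/8-.5+o),.287) for q in pp];x=w[1]-w[0];print(n,"rib dir",np.degrees(np.arctan2(x[1],x[0])),np.linalg.norm(x)*71/56)
E
```

```text
mark [0.6109 0.3405]
valve t/s [[0.5887 0.2415]
 [0.585  0.2434]]
ptr t/s [[0.5279 0.3619]
 [0.5263 0.3626]]
mark r,ang 0.07138904955242113 32.45496808938481
valve r,ang+90 0.07165579804061424 32.0699143923564
sprayer x y yaw ptr [ 0.5503  0.2987 33.4298 76.6869]
[[ 1.16 -0.25]
 [ 0.85  0.24]
 [ 0.85  0.58]
 [-0.74  0.67]
 [ 0.17  0.46]
 [ 0.54  1.03]
 [-0.56  0.45]
 [ 0.36  0.06]] bar dir 20.11667176601857
bar end top crop [161.37596293 195.18683563] scene crop [187.43498991 303.07475281]
bar end top crop [108.22217774  26.94923576] scene crop [291.54499491 431.06669362]
capmark [[ 0.5253 -0.2188]
 [ 0.533  -0.2185]]
rib [[ 0.528  -0.256 ]
 [ 0.5289 -0.2547]]
cap [[ 0.535  -0.261 ]
 [ 0.5549 -0.2574]]
mark r 0.04330102750539959 103.03457147334687 rib r 0.008635402744541672 144.4895980604521
mark r 0.04462658067446204 119.3275677225981 rib r 0.02616622662191689 173.94954185950292
top rib dir 152.02483165804128 0.02559119480608525
scene rib dir -29.615838054334308 0.02663746209965109
```

The pump axis is at about (0.550, 0.299), with the mark at about 33°. The pointer is at about 110°, so the bar lies at about 20° and has to turn about -77°. I'll write a helper that converts world targets into tool shifts, then go.

```bash
cat > goal.py <<'E'
import sys,numpy as np
from scipy.spatial.transform import Rotation as Ro
from plant import ctrl
def go(p,o,t):  # p mm/o deg now; target x y z yaw (mm, deg)
    R=Ro.from_euler("xyz",o,degrees=True)
    sh=R.inv().apply(np.array(t[:3])-p); d=(R.inv()*Ro.from_euler("xyz",[180,0,t[3]],degrees=True)).as_rotvec(degrees=True)
    print(t,"shift",np.round(sh,1),"turn",np.round(d,1))
if __name__=="__main__":
    o=ctrl.get_obs();p=o["tool_pos"]*1000;a=o["orientation"]
    print(np.round(o["clock"],2),np.round(p,1),np.round(a,2),"j",np.round(o["joint_pos"],1),"F",np.round(o["force"],1),np.round(o["moment"],2),round(o["opening"],4))
    for s in sys.argv[1:]:
        t=[float(x) for x in s.split(",")]; go(p,a,t)
E
python3 goal.py 480,-400,420,-110
```

```text
0.1 [ 181.  -649.8  244.7] [ 1.7991e+02 -1.0000e-02 -1.6444e+02] j [-57.9  20.6   0.6  -0.  -70.1 -16.5] F [-0.1  0.   0.1] [ 0.01 -0.07 -0.01] 0.0877
[480.0, -400.0, 420.0, -110.0] shift [-355.   160.7 -175.1] turn [  0.1   0.  -54.4]
```

Call:
move_arm(motion=[[[0,0,-40],[0,0,0],0],[[0,0,-80],[0,0,0],0],[[-35,15,-100],[0,0,-7],0],[[-70,30,-115],[0,0,-14],0],[[-105,45,-130],[0,0,-21],0],[[-140,60,-145],[0,0,-28],0],[[-175,75,-160],[0,0,-35],0],[[-210,90,-175],[0,0,-42],0],[[-245,105,-175],[0,0,-49],0],[[-280,120,-175],[0,0,-54],0]])

```text
clock: 0.93
tool_pos: [0.42, -0.4581, 0.4216]
orientation: [-179.9, -0.0, -110.1]
force: [0.6, -0.1, 0.3]
opening: 0.0874
gripper_force: 0.0
```

```bash
python3 goal.py 540,-50,420,-40
```

```text
0.93 [ 420.  -458.1  421.6] [-1.7990e+02 -2.0000e-02 -1.1005e+02] j [-29.5  12.2  11.4  -0.  -89.1   9.5] F [ 0.6 -0.1  0.3] [-0.08 -0.01 -0.02] 0.0874
[540.0, -50.0, 420.0, -40.0] shift [-424.5   27.2    1.4] turn [ -0.1  -0.1 -70.1]
```

Call:
move_arm(motion=[[[-40,2,0],[0,0,-7],0],[[-80,5,0],[0,0,-14],0],[[-120,7,0],[0,0,-21],0],[[-160,10,0],[0,0,-28],0],[[-200,12,0],[0,0,-35],0],[[-240,15,0],[0,0,-42],0],[[-280,18,0],[0,0,-49],0],[[-320,20,0],[0,0,-56],0],[[-360,23,0],[0,0,-63],0],[[-400,25,0],[0,0,-70],0]])

```text
clock: 1.77
tool_pos: [0.5347, -0.0738, 0.4206]
orientation: [-180.0, 0.0, -40.1]
force: [0.5, -1.2, -0.1]
opening: 0.0876
gripper_force: 0.0
```

```bash
python3 goal.py 550,299,380,20.1
```

```text
1.77 [534.7 -73.8 420.6] [-1.7999e+02  1.0000e-02 -4.0070e+01] j [ 12.9   3.9   1.6  -0.  -87.6  37. ] F [ 0.5 -1.2 -0.1] [-0.11 -0.02 -0.03] 0.0876
[550.0, 299.0, 380.0, 20.1] shift [-228.3 -295.1   40.7] turn [ -0.    0.  -60.2]
```

Call:
move_arm(motion=[[[-22,-29,0],[0,0,-6],0],[[-45,-58,0],[0,0,-12],0],[[-68,-88,0],[0,0,-18],0],[[-91,-118,0],[0,0,-24],0],[[-114,-147,0],[0,0,-30],0],[[-137,-177,0],[0,0,-36],0],[[-160,-206,0],[0,0,-42],0],[[-182,-236,0],[0,0,-48],0],[[-205,-265,20],[0,0,-54],0],[[-228,-295,40],[0,0,-60],0]])

```text
clock: 2.6
tool_pos: [0.5525, 0.2973, 0.3816]
orientation: [-179.9, -0.1, 19.9]
force: [0.6, -0.1, 0.4]
opening: 0.088
gripper_force: 0.0
```

```bash
python3 goal.py 550,299,286,20.1; python3 - <<'E'
from plant import ctrl
import cv2,numpy as np
o=[]
for n,u,v in(("top",150,150),("scene",320,150)):
    c=ctrl.snapshot(n)["color"][v:v+150,u:u+100]; o.append(cv2.resize(c,(400,600),interpolation=cv2.INTER_CUBIC))
cv2.imwrite("pics/appr.png",cv2.convertScaleAbs(np.hstack(o),alpha=1.5,beta=20))
E
```

```text
2.6 [552.5 297.3 381.6] [-1.7994e+02 -1.2000e-01  1.9880e+01] j [ 46.1  13.    7.5   0.  -84.4  63.8] F [ 0.6 -0.1  0.4] [-0.16  0.02  0.02] 0.088
[550.0, 299.0, 286.0, 20.1] shift [-2.  -2.3 95.6] turn [-0.1 -0.1 -0.2]
```

View pics/appr.png

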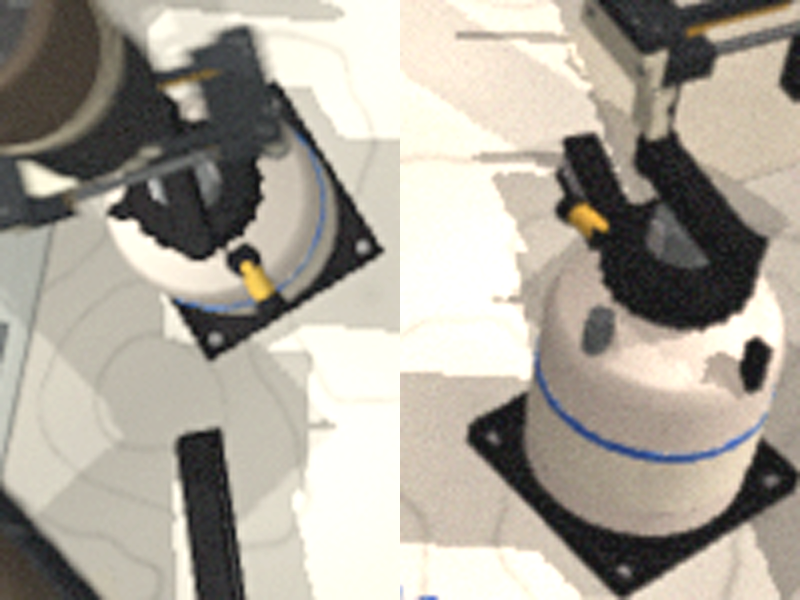

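The crops show the open gripper straddling the bar from above: one finger at top crop (235,90), with the bar between (205,240) and upward. The jaws lie across the bar, so I'll descend and close.

Call:
move_arm(motion=[[[-2,-2,30],[0,0,0],0],[[-2,-2,60],[0,0,0],0],[[-2,-2,80],[0,0,0],0],[[-2,-2,95],[0,0,0],0],[[-2,-2,95],[0,0,0],0.3],[[-2,-2,95],[0,0,0],0.5],[[-2,-2,95],[0,0,0],0.6],[[-2,-2,95],[0,0,0],0.65],[[-2,-2,95],[0,0,0],0.7]])

```text
clock: 3.45
tool_pos: [0.5504, 0.2966, 0.2877]
orientation: [-180.0, -0.1, 19.6]
force: [-0.7, 0.4, -0.5]
opening: 0.0598
gripper_force: 0.0
```

Call:
move_arm(motion=[[[0,0,0],[0,0,0],0.75],[[0,0,0],[0,0,0],0.8],[[0,0,0],[0,0,0],0.85],[[0,0,0],[0,0,0],0.9],[[0,0,0],[0,0,0],0.9]])

```text
clock: 3.87
tool_pos: [0.5497, 0.2975, 0.2863]
orientation: [-179.9, -0.0, 19.6]
force: [-10.0, 14.3, 3.5]
opening: 0.0268
gripper_force: 8.5
```

```bash
python3 goal.py
```

```text
3.87 [549.7 297.5 286.3] [-1.7989e+02 -3.0000e-02  1.9580e+01] j [ 46.2  14.6  -2.4  -0.1 -72.9  63.4] F [-10.   14.3   3.5] [5.33 3.9  0.01] 0.0268
```

Call:
move_arm(motion=[[[0,-1,0],[0,0,0],0.95],[[0,-2,0],[0,0,0],1],[[0,-2,0],[0,0,0],1],[[0,-2,0],[0,0,0],1]])

```text
clock: 4.2
tool_pos: [0.5492, 0.2988, 0.2863]
orientation: [-180.0, -0.0, 19.6]
force: [-2.4, 4.0, 0.5]
opening: 0.0237
gripper_force: 30.0
```

```bash
python3 goal.py
```

```text
4.2 [549.2 298.8 286.3] [-1.7995e+02 -1.0000e-02  1.9580e+01] j [ 46.4  14.6  -2.4  -0.  -73.   63.2] F [-2.4  4.   0.5] [ 1.29  0.98 -0.07] 0.0237
```

Call:
move_arm(motion=[[[0,0,0],[0,0,3],1],[[0,0,0],[0,0,6],1],[[0,0,0],[0,0,10],1],[[0,0,0],[0,0,14],1],[[0,0,0],[0,0,18],1],[[0,0,0],[0,0,22],1],[[0,0,0],[0,0,26],1],[[0,0,0],[0,0,30],1],[[0,0,0],[0,0,30],1]])

```text
clock: 4.95
tool_pos: [0.5492, 0.2987, 0.2863]
orientation: [-180.0, 0.0, -10.6]
force: [-3.5, 3.7, 0.5]
opening: 0.0239
gripper_force: 30.0
```

```bash
python3 goal.py
```

```text
4.95 [549.2 298.7 286.3] [-1.7996e+02  1.0000e-02 -1.0600e+01] j [ 46.4  14.6  -2.4  -0.  -73.   33. ] F [-3.5  3.7  0.5] [ 1.33  1.06 -0.21] 0.0239
```

Call:
move_arm(motion=[[[0,0,0],[0,0,4],1],[[0,0,0],[0,0,8],1],[[0,0,0],[0,0,12],1],[[0,0,0],[0,0,16],1],[[0,0,0],[0,0,20],1],[[0,0,0],[0,0,24],1],[[0,0,0],[0,0,28],1],[[0,0,0],[0,0,32],1],[[0,0,0],[0,0,36],1],[[0,0,0],[0,0,36],1]])

```text
clock: 5.78
tool_pos: [0.5491, 0.2985, 0.2863]
orientation: [-180.0, 0.0, -46.5]
force: [-3.4, 2.8, 0.4]
opening: 0.0238
gripper_force: 30.0
```

```bash
python3 goal.py; python3 - <<'E'
from plant import ctrl
import cv2,numpy as np
c=ctrl.snapshot("scene")["color"]; cv2.imwrite("pics/s1.png",c)
c=cv2.resize(c[190:265,350:450],(800,600),interpolation=cv2.INTER_CUBIC)
cv2.imwrite("pics/s1c.png",cv2.convertScaleAbs(c,alpha=1.8,beta=20))
E
```

```text
5.78 [549.1 298.5 286.3] [-1.7999e+02  3.0000e-02 -4.6470e+01] j [ 46.4  14.6  -2.4  -0.  -73.   -2.8] F [-3.4  2.8  0.4] [ 1.32  1.15 -0.18] 0.0238
```

View pics/s1c.png

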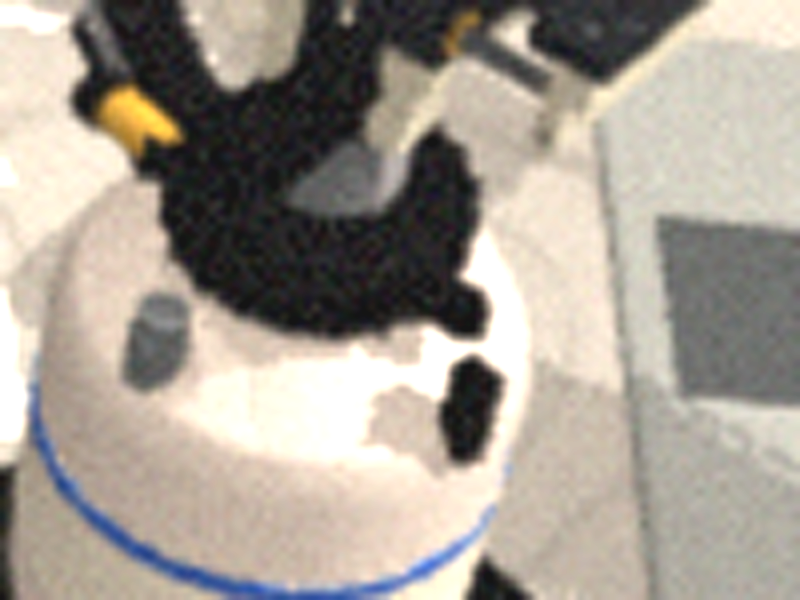

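The pointer tip is at crop (477,310) and the mark's top face is centred at about (477,375), so roughly 8–10° remain. I'll get the sprayer's yaw more accurately from its tray edges in both views.

```bash
python3 - <<'E'
from h import *
import cv2
from scipy.ndimage import map_coordinates
def edge(im,n,a,b,z,lab):  # subpixel points of strongest gradient along normals of a-b, in world
    g=cv2.GaussianBlur(cv2.cvtColor(im,cv2.COLOR_BGR2GRAY),(0,0),.8).astype(float)
    a,b=np.array(a,float),np.array(b,float);d=(b-a)/np.linalg.norm(b-a);nn=np.array([-d[1],d[0]]);k=np.arange(-4,4.01,.1);W=[]
    for t in np.linspace(.1,.9,60):
        q=a+t*(b-a)+k[:,None]*nn; gr=np.abs(np.gradient(map_coordinates(g,[q[:,1],q[:,0]],order=3)))
        i=gr.argmax(); 
        if gr[i]>1 and 3<i<len(k)-4: W.append(ray(n,*q[i],z))
    W=np.array(W,np.float32); l=cv2.fitLine(W,cv2.DIST_HUBER,0,1e-4,1e-4).ravel()
    ang=np.degrees(np.arctan2(l[1],l[0])); r=(W-l[2:])@[-l[1],l[0]]
    print(lab,n,len(W),"ang mod 90: %.2f"%(ang%90),"rms mm %.2f"%(1e3*np.sqrt(np.median(r**2))),np.round(l[2:],4))
t=cv2.imread("pics/top0.png");s=cv2.imread("pics/scene0.png")
T=lambda u,v:(160+u/4-.375,165+v/4-.375)
S=lambda u,v:(320+(u-400)/4-.375,150+v/4-.375)
for z in(.004,):
    edge(t,"top",T(237,22),T(343,190),z,"spray R");edge(t,"top",T(343,190),T(168,297),z,"spray B")
    edge(s,"scene",S(470,437),S(620,595),z,"spray L");edge(s,"scene",S(620,595),S(798,480),z,"spray R")
    C=lambda u,v:(340+(u-400)/4-.375,155+v/4-.375)
    edge(t,"top",C(406,95),C(470,290),z,"can L");edge(t,"top",(358,231),C(643,257),z,"can B")
    edge(t,"top",C(446,105),C(487,238),.2,"can stripe")
# relative at present: pointer and mark in scene s1
D=lambda u,v:("scene",350+u/8-.4375,190+v/8-.4375)
for ax in((.5503,.2987),(.5507,.3022),(.549,.2985)):
    for nm,q,z in(("ptr",D(478,308),.221),("mark",D(477,375),.21)):
        e=ray(*q,z)-ax;print(ax,nm,np.linalg.norm(e).round(4),np.degrees(np.arctan2(e[1],e[0])).round(2))
E
```

```text
spray R top 60 ang mod 90: 33.79 rms mm 0.29 [0.6002 0.2291]
spray B top 60 ang mod 90: 33.76 rms mm 0.20 [0.4651 0.2674]
spray L scene 60 ang mod 90: 33.69 rms mm 0.20 [0.6016 0.2265]
spray R scene 57 ang mod 90: 33.81 rms mm 0.10 [0.633  0.3342]
can L top 60 ang mod 90: 17.45 rms mm 0.11 [ 0.5559 -0.1764]
can B top 60 ang mod 90: 17.32 rms mm 0.22 [ 0.4941 -0.2977]
can stripe top 46 ang mod 90: 15.50 rms mm 1.62 [ 0.5606 -0.1736]
(0.5503, 0.2987) ptr 0.0638 44.04
(0.5503, 0.2987) mark 0.0777 32.99
(0.5507, 0.3022) ptr 0.0612 41.94
(0.5507, 0.3022) mark 0.0755 30.92
(0.549, 0.2985) ptr 0.0649 43.37
(0.549, 0.2985) mark 0.0789 32.6
```

The tray edges agree that the mark is at 33.8° and that the canister's yaw is 17.4°. The pointer is now at yaw+90 = 43.5°, so 9.7° remain. I'll turn that, release, lift and check.

Call:
move_arm(motion=[[[0,0,0],[0,0,3],1],[[0,0,0],[0,0,6],1],[[0,0,0],[0,0,8.5],1],[[0,0,0],[0,0,9.5],1],[[0,0,0],[0,0,9.5],1],[[0,0,0],[0,0,9.5],1]])

```text
clock: 6.33
tool_pos: [0.5491, 0.2985, 0.2863]
orientation: [-180.0, 0.0, -55.7]
force: [-4.3, 3.5, 1.6]
opening: 0.0238
gripper_force: 30.0
```

```bash
python3 goal.py
```

```text
6.33 [549.1 298.5 286.3] [-1.800e+02  3.000e-02 -5.569e+01] j [ 46.4  14.6  -2.4  -0.  -73.  -12.1] F [-4.3  3.5  1.6] [ 1.32  1.3  -0.13] 0.0238
```

Call:
move_arm(motion=[[[0,0,0],[0,0,0],0.7],[[0,0,0],[0,0,0],0.4],[[0,0,0],[0,0,0],0.2],[[0,0,0],[0,0,0],0],[[0,0,0],[0,0,0],0],[[0,0,-30],[0,0,0],0],[[0,0,-65],[0,0,0],0],[[0,0,-100],[0,0,0],0],[[0,0,-120],[0,0,0],0]])

```text
clock: 7.08
tool_pos: [0.5501, 0.2981, 0.4107]
orientation: [-179.7, -0.0, -55.9]
force: [0.1, 0.6, 0.8]
opening: 0.0741
gripper_force: 0.0
```

```bash
python3 goal.py 540,-50,420,-90
```

```text
7.08 [550.1 298.1 410.7] [-1.7974e+02 -4.0000e-02 -5.5910e+01] j [ 46.4  12.5  10.5   0.1 -87.7 -12.3] F [0.1 0.6 0.8] [ 0.02  0.06 -0.03] 0.0741
[540.0, -50.0, 420.0, -90.0] shift [282.6 203.5 -10. ] turn [-0.3  0.  34.1]
```

Moving clear towards the canister, then checking the sprayer.

Call:
move_arm(motion=[[[28,20,-5],[0,0,3],0],[[56,40,-10],[0,0,7],0],[[84,60,-10],[0,0,10],0],[[113,81,-10],[0,0,14],0],[[141,101,-10],[0,0,17],0],[[170,122,-10],[0,0,21],0],[[198,142,-10],[0,0,24],0],[[226,162,-10],[0,0,27],0],[[254,183,-10],[0,0,31],0],[[282,203,-10],[0,0,34],0]])

```text
clock: 7.92
tool_pos: [0.5386, -0.0508, 0.4166]
orientation: [-180.0, -0.0, -90.1]
force: [1.2, -0.0, -0.2]
opening: 0.0877
gripper_force: 0.0
```

```bash
python3 goal.py; python3 - <<'E'
from plant import ctrl
import cv2,numpy as np
o=[]
for n,u,v in(("top",155,155),("scene",345,175)):
    c=ctrl.snapshot(n)["color"];cv2.imwrite(f"pics/{n}2.png",c); c=c[v:v+100,u:u+66]; o.append(cv2.resize(c,None,fx=6,fy=6,interpolation=cv2.INTER_CUBIC))
cv2.imwrite("pics/chk2.png",cv2.convertScaleAbs(np.hstack(o),alpha=1.8,beta=20))
E
```

```text
7.92 [538.6 -50.8 416.6] [-179.97   -0.    -90.1 ] j [ 15.4   4.1   1.2   0.  -87.1 -15.5] F [ 1.2 -0.  -0.2] [ 0.03 -0.02 -0.05] 0.0877
```

View pics/chk2.png

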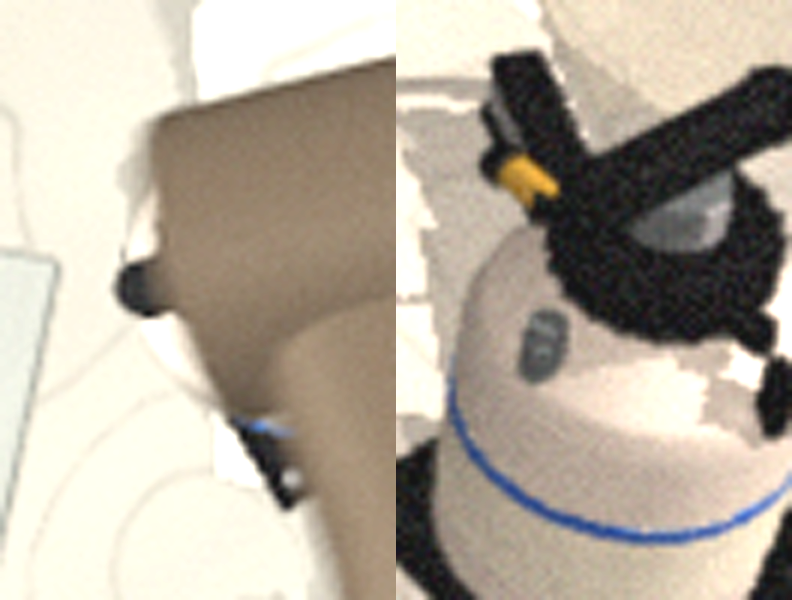

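The scene crop shows the pointer tip at about (765,340), right above the mark at (778,375). The bar runs from (590,190) to (775,95). I'll measure the bar's far top edge angle by line fit (expected -56.2) and the pointer by ray.

```bash
python3 - <<'E'
from h import *
import cv2
from scipy.ndimage import map_coordinates
im=cv2.imread("pics/scene2.png");g=cv2.GaussianBlur(cv2.cvtColor(im,cv2.COLOR_BGR2GRAY),(0,0),.8).astype(float)
Q=lambda u,v:np.array([345+(u-396)/6-.417,175+v/6-.417])
def fit(a,b,z,l):
    d=(b-a)/np.linalg.norm(b-a);nn=np.array([-d[1],d[0]]);k=np.arange(-2.5,2.51,.1);W=[]
    for t in np.linspace(0,1,50):
        q=a+t*(b-a)+k[:,None]*nn;gr=np.abs(np.gradient(map_coordinates(g,[q[:,1],q[:,0]],order=3)));i=gr.argmax()
        if gr[i]>.8 and 2<i<len(k)-3:W.append(ray("scene",*q[i],z))
    W=np.array(W,np.float32);f=cv2.fitLine(W,cv2.DIST_HUBER,0,1e-4,1e-4).ravel();print(l,len(W),np.degrees(np.arctan2(f[1],f[0])),"rms",np.sqrt(np.median(((W-f[2:])@[-f[1],f[0]])**2)),"offset from axis",(f[2:]-[.5495,.2985])@[-f[1],f[0]])
fit(Q(612,147),Q(740,77),.293,"far edge")
fit(Q(640,222),Q(740,165),.263,"near edge")
# pointer/mark outlines enlarged
c=cv2.resize(im[222:254,392:424],None,fx=18,fy=18,interpolation=cv2.INTER_CUBIC);cv2.imwrite("pics/pm.png",cv2.convertScaleAbs(c,alpha=2,beta=10))
# predicted points
for a in(31.8,33.8,35.8):
    t=np.radians(a);pt=lambda r,z:(proj("scene",[.5495+r*np.cos(t),.2985+r*np.sin(t),z])-[392,222]+.5)*18
    print(a,"tip",pt(.069,.221).round(),"mark",pt(.077,.21).round())
E
```

```text
far edge 50 -56.633045 rms 0.0001635726 offset from axis -0.008640348767769052
near edge 50 -54.834103 rms 0.00023171565 offset from axis 0.00862262360142826
31.8 tip [281. 180.] mark [304. 266.]
33.8 tip [293. 173.] mark [318. 258.]
35.8 tip [305. 166.] mark [331. 250.]
```

View pics/pm.png

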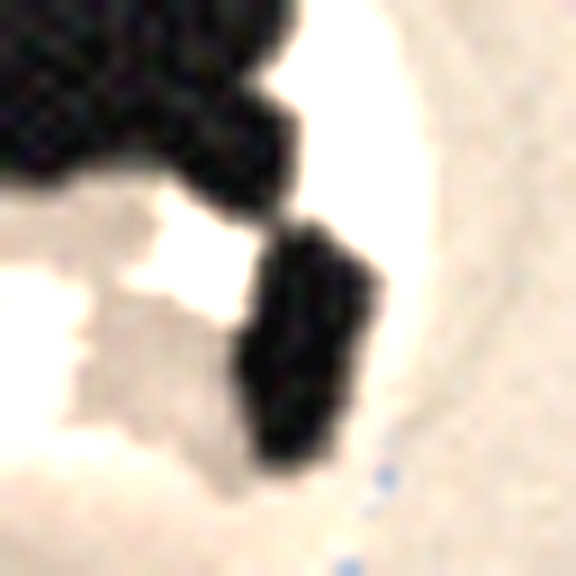

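The bar is at about -55.7° by both camera and gripper, against a target of -56.2°. The pointer tip at (285,185) points at the mark top at (318,258), within about 0.5° and not past it. 

For the cap, the tray edges put its axis at (0.540,-0.2625). Home is 107.4° and the rib is at about 151°, so about 44° of turn remain. I'll grasp at yaw -140.

```bash
python3 goal.py 540,-262.5,380,-140
```

```text
8.02 [538.5 -53.  416.7] [-1.7998e+02 -5.0000e-02 -9.0260e+01] j [ 15.2   4.1   1.2   0.1 -87.1 -15.4] F [-0.7  1.6 -0.2] [0.11 0.11 0.03] 0.0874
[540.0, -262.5, 380.0, -140.0] shift [209.4  -2.4  36.9] turn [-0.  -0.  49.7]
```

Call:
move_arm(motion=[[[30,0,0],[0,0,7],0],[[60,0,0],[0,0,14],0],[[90,-1,0],[0,0,21],0],[[120,-1,0],[0,0,28],0],[[150,-2,0],[0,0,35],0],[[180,-2,10],[0,0,42],0],[[209,-2,20],[0,0,49.5],0],[[209,-2,35],[0,0,49.5],0],[[209,-2,37],[0,0,49.5],0]])

```text
clock: 8.77
tool_pos: [0.5405, -0.2589, 0.3761]
orientation: [179.8, -0.1, -139.6]
force: [0.2, -0.3, -0.7]
opening: 0.0874
gripper_force: 0.0
```

```bash
python3 goal.py 540,-262.5,276,-140
```

```text
8.77 [ 540.5 -258.9  376.1] [ 1.7978e+02 -1.3000e-01 -1.3956e+02] j [ -7.   10.5   3.6  -0.1 -83.4 -42.6] F [ 0.2 -0.3 -0.7] [ 0.12  0.12 -0.01] 0.0874
[540.0, -262.5, 276.0, -140.0] shift [  2.5  -2.8 100.1] turn [ 0.2 -0.1  0.4]
```

Call:
move_arm(motion=[[[0,0,0],[0,0,0],0],[[0,0,30],[0,0,0],0],[[0,0,60],[0,0,0],0],[[0,0,85],[0,0,0],0],[[0,0,99],[0,0,0],0],[[0,0,99],[0,0,0],0],[[0,0,99],[0,0,0],0]])

```text
clock: 9.35
tool_pos: [0.5419, -0.2573, 0.2813]
orientation: [-180.0, -0.0, -139.3]
force: [0.5, 0.5, 0.4]
opening: 0.0876
gripper_force: 0.0
```

```bash
python3 goal.py 540,-262.5,276,-140
```

```text
9.35 [ 541.9 -257.3  281.3] [-1.7997e+02 -2.0000e-02 -1.3929e+02] j [ -6.7  12.3  -6.1   0.  -71.6 -42.6] F [0.5 0.5 0.4] [-0.    0.    0.03] 0.0876
[540.0, -262.5, 276.0, -140.0] shift [ 4.8 -2.7  5.3] turn [-0.  -0.   0.7]
```

Call:
move_arm(motion=[[[4.5,-2.5,0],[0,0,0],0],[[4.5,-2.5,5],[0,0,0],0],[[4.5,-2.5,5],[0,0,0],0.1],[[4.5,-2.5,5],[0,0,0],0.2],[[4.5,-2.5,5],[0,0,0],0.3],[[4.5,-2.5,5],[0,0,0],0.35],[[4.5,-2.5,5],[0,0,0],0.4],[[4.5,-2.5,5],[0,0,0],0.4]])

```text
clock: 10.02
tool_pos: [0.5402, -0.2634, 0.2756]
orientation: [-179.9, 0.0, -139.4]
force: [3.0, -3.1, 0.3]
opening: 0.0571
gripper_force: 30.0
```

```bash
python3 goal.py
```

```text
10.02 [ 540.2 -263.4  275.6] [-1.7991e+02  1.0000e-02 -1.3943e+02] j [ -7.3  12.6  -6.5   0.1 -70.8 -42.1] F [ 3.  -3.1  0.3] [-0.97 -0.63 -0.01] 0.0571
```

Call:
move_arm(motion=[[[0,0,0],[0,0,3],0.6],[[0,0,0],[0,0,6],0.6],[[0,0,0],[0,0,9],0.6],[[0,0,0],[0,0,12],0.6],[[0,0,0],[0,0,15],0.6],[[0,0,0],[0,0,15],0.6]])

```text
clock: 10.52
tool_pos: [0.5402, -0.2634, 0.2756]
orientation: [-179.9, 0.0, -154.6]
force: [3.0, -3.8, -0.7]
opening: 0.0574
gripper_force: 30.0
```

```bash
python3 goal.py
```

```text
10.52 [ 540.2 -263.4  275.6] [-1.7992e+02  4.0000e-02 -1.5457e+02] j [ -7.4  12.6  -6.5   0.  -70.8 -57.2] F [ 3.  -3.8 -0.7] [-1.32 -0.84 -0.13] 0.0574
```

Call:
move_arm(motion=[[[0,0,0],[0,0,4],0.6],[[0,0,0],[0,0,8],0.6],[[0,0,0],[0,0,12],0.6],[[0,0,0],[0,0,16],0.6],[[0,0,0],[0,0,20],0.6],[[0,0,0],[0,0,24],0.6],[[0,0,0],[0,0,27],0.6],[[0,0,0],[0,0,27],0.6]])

```text
clock: 11.18
tool_pos: [0.5402, -0.2634, 0.2756]
orientation: [-179.9, 0.1, 178.5]
force: [2.8, -5.3, -1.0]
opening: 0.0572
gripper_force: 30.0
```

```bash
python3 goal.py
```

```text
11.18 [ 540.2 -263.4  275.6] [-1.7994e+02  8.0000e-02  1.7852e+02] j [ -7.4  12.6  -6.5   0.  -70.8 -84.1] F [ 2.8 -5.3 -1. ] [-1.53 -1.04 -0.08] 0.0572
```

Call:
move_arm(motion=[[[0,0,0],[0,0,1],0.6],[[0,0,0],[0,0,2],0.6],[[0,0,0],[0,0,2],0.6],[[0,0,0],[0,0,2],0.6]])

```text
clock: 11.52
tool_pos: [0.5402, -0.2634, 0.2756]
orientation: [-179.9, 0.1, 176.7]
force: [2.6, -5.0, -1.2]
opening: 0.0573
gripper_force: 30.0
```

```bash
python3 goal.py
```

```text
11.52 [ 540.2 -263.4  275.6] [-1.7995e+02  8.0000e-02  1.7672e+02] j [ -7.4  12.6  -6.5   0.  -70.8 -85.9] F [ 2.6 -5.  -1.2] [-1.55 -1.04 -0.08] 0.0573
```

Turned 43.9° with no stop felt. I'll release, lift, move aside and check the rib.

Call:
move_arm(motion=[[[0,0,0],[0,0,0],0.4],[[0,0,0],[0,0,0],0.2],[[0,0,0],[0,0,0],0],[[0,0,0],[0,0,0],0],[[0,0,0],[0,0,0],0],[[0,0,-30],[0,0,0],0],[[0,0,-60],[0,0,0],0],[[0,0,-100],[0,0,0],0],[[0,0,-120],[0,0,0],0]])

```text
clock: 12.27
tool_pos: [0.54, -0.2633, 0.4]
orientation: [-179.9, 0.2, 176.6]
force: [1.6, 0.1, 1.6]
opening: 0.0875
gripper_force: 0.0
```

Call:
move_arm(motion=[[[0,40,0],[0,0,0],0],[[0,80,0],[0,0,0],0],[[0,120,0],[0,0,0],0],[[0,160,0],[0,0,0],0],[[0,200,0],[0,0,0],0],[[0,240,0],[0,0,0],0],[[0,240,0],[0,0,0],0]])

```text
clock: 12.85
tool_pos: [0.554, -0.0177, 0.395]
orientation: [179.9, -0.0, 176.9]
force: [-0.0, -0.1, -0.3]
opening: 0.0879
gripper_force: 0.0
```

```bash
python3 goal.py; python3 - <<'E'
from plant import ctrl
import cv2,numpy as np
o=[]
for n,u,v in(("top",355,180),("scene",150,175)):
    c=ctrl.snapshot(n)["color"];cv2.imwrite(f"pics/{n}3.png",c); c=c[v:v+50,u:u+60]; o.append(cv2.resize(c,None,fx=6.66,fy=6.66,interpolation=cv2.INTER_CUBIC))
cv2.imwrite("pics/chk3.png",cv2.convertScaleAbs(np.hstack(o),alpha=1.6,beta=10))
E
```

```text
12.85 [554.  -17.7 395. ] [ 1.7992e+02 -1.0000e-02  1.7687e+02] j [ 1.840e+01  5.600e+00  2.000e-01 -1.000e-01 -8.460e+01 -1.115e+02] F [-0.  -0.1 -0.3] [-0.18 -0.02  0.01] 0.0879
```

View pics/chk3.png

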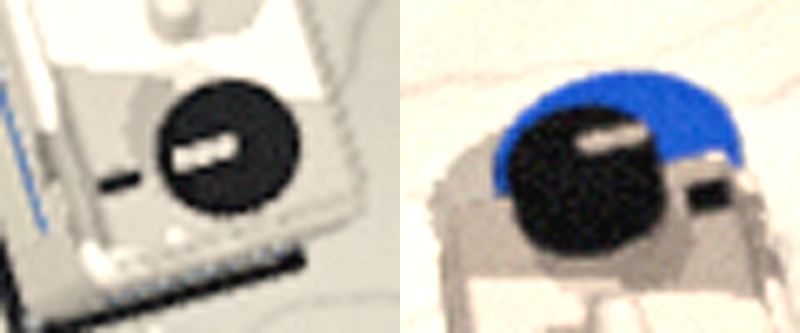

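In the top view the rib runs (238,145)→(175,160), towards the mark at (120,183). Next I'll measure its angle against 107.4°.

```bash
python3 - <<'E'
from h import *
import cv2
for n,(u0,v0,w,h),th in(("top",(379,196,14,12),75),("top",(379,196,14,12),95),("scene",(175,191,15,9),85),("scene",(175,191,15,9),100)):
    r=cv2.resize(cv2.imread(f"pics/{n}3.png")[v0:v0+h,u0:u0+w],None,fx=8,fy=8,interpolation=cv2.INTER_CUBIC)
    m=((r.min(2)>th)).astype(np.uint8);k,l,st,_=cv2.connectedComponentsWithStats(m)
    for i in range(1,k):
        if st[i,4]<300: continue
        P=np.argwhere(l==i)[:,::-1].astype(float);W=np.array([ray(n,*((p+.5)/8-.5+[u0,v0]),.287) for p in P])
        c=W.mean(0);_,s,V=np.linalg.svd(W-c,full_matrices=False)
        x=V[0]*np.sign(V[0][1]);ax=[.5402,-.263];e=c-ax
        print(n,th,st[i],"dir",np.degrees(np.arctan2(x[1],x[0])).round(1),"len",(s[:2]*np.sqrt(12/len(P))).round(4),"c",c.round(4),"r",np.linalg.norm(e).round(4))
E
```

```text
top 75 [  16   34   76   43 1859] dir 108.8 len [0.027  0.0087] c [ 0.5347 -0.2483] r 0.0157
top 95 [  18   36   72   39 1459] dir 108.0 len [0.026  0.0073] c [ 0.5346 -0.2483] r 0.0158
scene 85 [  18   23   77   27 1010] dir 107.8 len [0.0237 0.0067] c [ 0.5384 -0.2489] r 0.0142
```

The rib is at about 108° against a home of 107.4°, and the pump is within about 0.5° of its mark. Nothing else was touched, so I'll hand in.

```bash
python3 -c "
from plant import ctrl
print(ctrl.close_job())"
```

```text
the job is handed in; nothing more can be done
None
```

Job handed in with no verdict returned: by my camera measurements the pump pointer is about 0.5° short of its lock mark and not past it, the canister cap's rib is within about 1° of home, and no contact with anything else was felt.

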